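# Fit the leather honing wheel: find the shaft's flat, hold the hub on it

### The job

The carver's honing machine is switched off and its leather wheel has to go back on. Feel for the flat on the bare upright shaft, pinch the shaft across it and turn it until the flat faces straight out over the switch-panel side of the machine; then pick the wheel up by its metal hub, lower it over the shaft with the set screw facing the flat and about half-way along it, and finish still gripping the hub, holding the wheel level there, clear of the machine, so that I can tighten the screw. Leave the other things on the bench where they are.

Things in the scene. Friction and masses are not known exactly. Their poses are not given: they have to be found in the camera images.
- sharpener: Honing machine, fixed: grey box 190 x 150 mm, top 110 mm above the origin (centre of its underside, on the shaft's axis). z up; +x points out of the side with the black switch panel (red rocker, grey knob). An aluminium boss on top, 38 mm across, reaches 124 mm above the origin; the upright shaft rises from it. A 10 mm tool-support bar runs along x at y = -68 mm, up to 143 mm high.
- spindle (a joint): Upright steel shaft, 16 mm across, end 70 mm above the boss (194 mm above the sharpener's origin), last 4 mm chamfered. rad: 0 when its flat faces the switch-panel side, growing anticlockwise from above; may start 0.6 to 2.2 off. Turns with a little drag (0.08 N m), stays where left. Across the flat it measures 13.5 mm, elsewhere up to 16 (soft pads may read 1 mm less); a squeeze does not turn it.
- flat: The bright set-screw flat on the shaft, 11 mm wide, 34 mm long, from 32 to 66 mm above the boss. Origin: middle of the flat's face, 5.5 mm from the shaft's axis, 49 mm above the boss, 173 mm above the sharpener's origin. x: the flat's outward normal, z up along the shaft. A small red tick on the shaft's end is on the same side.
- hub (a point): Centre of the aluminium hub (34 mm across, 30 mm high) on top of the honing wheel, 15 mm below the hub's top, 15 mm above the disc's upper face, 31 mm above the wheel's underside. 18 mm bore right through. z up along the bore; x towards the set screw, whose black head stands 5 mm out of the hub (red tick on the hub's end on that side).
- screw (a point): Inner end of the set screw, in the bore's wall: 9 mm from the bore's axis towards the screw's head, 27 mm above the wheel's underside (4 mm below the hub's centre). Axes as at the hub.
- wheel: The loose honing wheel, about 0.3 kg: disc 110 mm across, 16 mm thick, leather rim, metal hub on top; it starts lying on the mat, hub up. Origin: centre of its underside; axes as at the hub.
- hex_key: T-handled hex key, red grip, 110 mm long, 12 mm high, lying on the mat; leave alone. Origin: middle of its underside.
- compound_bar: Bar of green honing compound in a paper sleeve, 90 x 30 x 30 mm; leave alone. Origin: underside, near the middle.
- stone: Two-layer sharpening stone 150 x 50 x 24 mm; leave alone. Origin: centre of its underside.
- slip: Dark slip stone 110 x 28 x 14 mm; leave alone. Origin: centre of its underside.
- blank: Briar-wood pipe blank 60 x 46 x 50 mm; leave alone. Origin: centre of its underside.
- knife: Carving knife, 180 mm long, 18 mm high; leave alone. Origin: underside, near the middle.
- tin: Round brass wax tin, 63 mm across, 34 mm high; leave alone. Origin: centre of its underside.
Not all that is in view belongs to the job. Several things have the shape of the wheel; the one meant has the colours described above.

How it is judged (in metres and radians):
On the way, in this order (a step that is already met when the one before it is completed fails the run):
1. the fingers pinch the shaft on its flat (over 2 N) while the flat faces the switch-panel side within 0.2 rad (value of joint spindle between -0.2 and 0.2 rad and contact force between the fingers and flat above 2 N), for 0.3 s.
2. the wheel is gripped off the mat, upright (height (world z) of wheel above 0.03 m and contact force between the fingers and wheel above 2 N and angle between wheel's own z axis and vertical below 0.2 rad), for 0.2 s.
At the end, for the whole second after the job is handed in: Flat within 0.25 rad of the switch-panel side; wheel on the shaft, still, level within 0.1 rad, set screw within 0.2 rad and 4 mm of facing the flat and within 9 mm of the middle of its length, so that only the fingers carry the wheel; fingers still grip it with over 3 N (value of joint spindle between -0.25 and 0.25 rad and z of screw in the frame of flat between -0.009 and 0.009 m and x of screw in the frame of flat between 0 and 0.007 m and y of screw in the frame of flat between -0.004 and 0.004 m and angle between the x axis of wheel and the x axis of flat, either way round below 0.2 rad and angle between wheel's own z axis and vertical below 0.1 rad and contact force between the fingers and wheel above 3 N and linear speed of wheel below 0.02 m/s and velocity of joint spindle between -0.1 and 0.1 rad/s); the arm keeps its last pose, push and grip.
It fails at once if a bystander (key, compound, stone, slip, blank, knife or tin) is moved more than 30 mm (distance of any of hex_key, compound_bar, stone, slip, blank, knife, tin from where it was at the start of the episode above 0.03 m).
It fails at once if the wheel is tipped more than 0.6 rad (angle between wheel's own z axis and vertical above 0.6 rad).
It also fails if it takes over 64 s, if anything falls off the work surface, if the arm or the gripper's body presses on something with over 40 N, if the wrist force passes 120 N, or if a joint passes its speed limit or range.

### The arm

A 6-joint arm with a two-finger parallel gripper is mounted at the origin on the work surface. World frame = base frame: x ahead of the robot, y to its left, z up, the work surface at z = 0. Lengths are in mm, angles in rad, forces in N, time in s.
With the tool pointing down it reaches from about 350 to 975 mm from the base axis. Payload 7.1 kg.
Tool frame: the origin (TCP) lies at the very end of the fingers, on their centre line; the grasp point (between the pads) lies 19 mm behind it (ctrl.pinch_z is the z of the grasp point in the tool frame, in mm); z points along the fingers, y is the direction in which the jaws open and shut (so a half turn about z gives the same grasp; the last joint's range is limited). The gripper opens to 88 mm and grips with 3 to 60 N. Pads are 20 mm wide; open, the fingers measure 115 mm over their backs; the gripper's body (75 mm by 178 mm) begins 61 mm behind the grasp point.
Start: joints at [1.32, 0.423, 1.63, -0, 1.089, -0.019], TCP at [143.55, 608.275, 222.675] pointing down, gripper open.
Joint ranges: [-3, 3], [-0.9, 2.11], [0.09, 2.58], [-1.31, 4.45], [0.11, 2.69], [-2.54, 2.54]. Speed limits (rad/s): [2.39, 2.39, 3.01, 3.14, 3.14, 3.14].

### API

Orientations are given as a rotation vector (axis times angle).
In Python, from workcell import get_obs, optics, ctrl gives the robot as it stands.
- The arm moves only by the shell command python3 -m jog 'ROWS'. ROWS is a JSON object of lists of equal length, an entry for each row: "delta_rot": the turn, a rotation vector about the tool's x, y, z in rad, a list of three; "translation": the shift along the tool's x, y, z in mm, a list of three; "hand": the opening, from -1 (shut) to 1 (fully open). In form: {"delta_rot": [[rx, ry, rz], ...], "translation": [[x, y, z], ...], "hand": [hand, ...]}. A call has 1 to 5 rows; each row is the pose to reach, as a shift and turn from the pose commanded when the call began, along the tool's axes at that moment; what a row does not reach only later rows make up. A row lasts 1/10 s, in which the tool goes at most 50 mm and 8.59 degrees, less where a joint would pass 70% of its speed; a pose out of reach is approached as far as the arm can. A call with a gripper value outside its range is refused whole. The fingers move at their own pace and stop on an object; the grip force is fixed at half the most. Time passes only in rows, so rows that repeat a pose let the fingers close. It gives the time, the measured TCP pose, the force and the opening at its end, in the units of the state.
- get_obs(): the state, without advancing time (a new reading comes with each control period).
- optics.get_image(name): name is "scene" or "top" or "wrist"; returns the picture (400x640x3 uint8, red, green, blue); there is no depth.
- optics.calibration(name): a dict with "intrinsics" (3x3 intrinsics, pixels), "k1" (the pictures are not rectified: a ray, as slopes to the right and down, at radius r is drawn at 1 + k1 r^2 times it, then the intrinsics apply), "cam_to_world" (4x4, takes a point from camera to world coordinates). Camera axes: x right, y up, looking along -z (the intrinsics and any distortion apply to the point x, -y, -z); pixel columns grow to the right and rows downward; lengths in mm; the calibration is good to about 2 mm. A picture is of the moment at which its call begins: read the wrist's pose just before it. calibration takes no time and is no camera call; for the wrist camera it gives the pose at the moment of the call.
- ctrl.close_job(): hands the job in, once; it reports no verdict.
The state is a dict: "t": time; "qpos": joint angles; "qvel": joint speeds; "joint_torque": joint torques, N m; "ee_pos": TCP position; "orientation": TCP orientation; "ft_force": force on the tool from outside, world axes, zero at the start; "moment": the same for the moment, N m; "width": finger opening in mm.
Only numpy, scipy, OpenCV 4.12 (cv2) and the standard library are available. Lean on these libraries where they do the work, as an engineer would, in place of code of your own. Each camera call takes 0.05 s, during which the arm holds its last target. There are 200 camera calls.

## Working session

There is one attempt and no reset: what is moved stays moved. The work goes in short steps, Python scripts to look and compute and a shell command to move; the robot and the scene stay as the last step left them, time stands still between calls to the robot, and variables do not carry over. Pictures are saved under pics/ and viewed, about 8 in all and at most 12, crops included, and the job is handed in when it is done.

```bash
ls; mkdir -p pics; cat > h.py <<'E'
import numpy as np, cv2
from scipy.spatial.transform import Rotation as R
from workcell import get_obs, optics, ctrl
def img(n,name=None):
    c=optics.calibration(n); im=optics.get_image(n)
    if name: cv2.imwrite(f'pics/{name}.png',cv2.cvtColor(im,cv2.COLOR_RGB2BGR))
    return im,c
def ray(c,u,v):
    K=np.array(c['intrinsics']);k=c['k1']
    d=np.array([(u-K[0,2])/K[0,0],(v-K[1,2])/K[1,1]]);s=d.copy()
    for _ in range(20): s=d/(1+k*(s@s))
    T=np.array(c['cam_to_world']);return T[:3,3],T[:3,:3]@np.array([s[0],-s[1],-1])
def onz(c,u,v,z):
    o,d=ray(c,u,v);return o+d*(z-o[2])/d[2]
def proj(c,p):
    T=np.array(c['cam_to_world']);K=np.array(c['intrinsics'])
    q=T[:3,:3].T@(np.array(p,float)-T[:3,3]);s=np.array([q[0],-q[1]])/-q[2];s=s*(1+c['k1']*(s@s))
    return K[0,0]*s[0]+K[0,2],K[1,1]*s[1]+K[1,2]
def st():
    o=get_obs();print('t',round(o['t'],2),'p',np.round(o['ee_pos'],1),'w',round(float(o['width']),2),'F',np.round(o['ft_force'],1))
    M=R.from_rotvec(o['orientation']).as_matrix();print('tool axes in world (cols)\n',np.round(M,3));return o,M
E
python3 - <<'E'
from h import *
st()
a,c=img('top','top0');b,d=img('scene','scene0')
cv2.imwrite('pics/both.png',cv2.cvtColor(np.vstack([a,b])[:, :],cv2.COLOR_RGB2BGR))
for x in(c,d):print(np.round(x['cam_to_world'],2).tolist(),np.round(x['intrinsics'],1).tolist(),x['k1'])
E
```

```text
pics
t 0.0 p [143.4 607.8 221.9] w 88.05 F [ 0.4 -0.5 -0.4]
tool axes in world (cols)
 [[-0.973  0.23  -0.   ]
 [ 0.23   0.973 -0.001]
 [ 0.    -0.002 -1.   ]]
[[0.01, 1.0, -0.1, 326.04], [-1.0, 0.01, 0.0, -12.45], [0.0, 0.1, 1.0, 1615.54], [0.0, 0.0, 0.0, 1.0]] [[503.3, 0.0, 320.3], [0.0, 503.3, 203.0], [0.0, 0.0, 1.0]] -0.011809555774374005
[[-0.07, -0.83, 0.55, 1154.65], [1.0, -0.06, 0.03, 21.98], [0.01, 0.55, 0.84, 1113.04], [0.0, 0.0, 0.0, 1.0]] [[498.6, 0.0, 316.1], [0.0, 498.6, 202.1], [0.0, 0.0, 1.0]] 0.051823127003900044
```

View pics/top0.png

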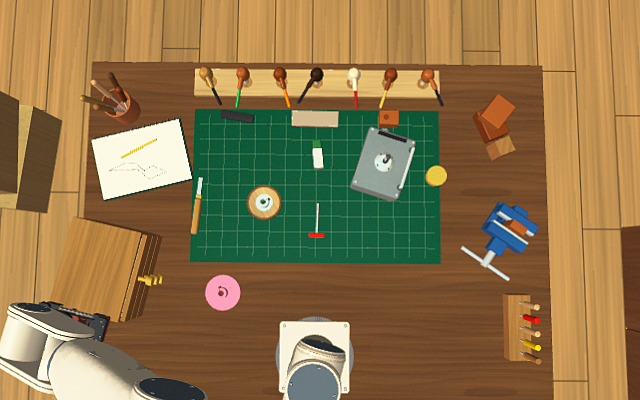

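View pics/scene0.png

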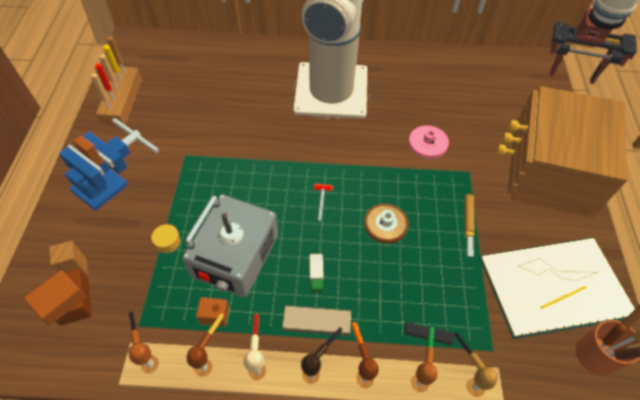

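The top view shows the tan wheel at (264,202), the machine at (383,162), the tin at (436,175) and the hex key at (316,220); the pink disc at (222,292) is a decoy. In the scene view the machine's black panel is at (212,282), facing roughly world +x.

```bash
python3 - <<'E'
from h import *
b=cv2.imread('pics/top0.png');c=optics.calibration('top');d=optics.calibration('scene')
s=cv2.imread('pics/scene0.png')
k=cv2.resize(b[115:215,335:455],None,fx=4,fy=4,interpolation=cv2.INTER_CUBIC)
w=cv2.resize(b[180:225,240:290],None,fx=6,fy=6,interpolation=cv2.INTER_CUBIC)
m=cv2.resize(s[185:305,175:295],None,fx=4,fy=4,interpolation=cv2.INTER_CUBIC)
out=np.zeros((480,790,3),np.uint8);out[:400,:480]=k;out[:270,490:790]=w
out2=cv2.resize(m,(400,400));cv2.imwrite('pics/z1.png',out[:400]);cv2.imwrite('pics/z2.png',m)
print('wheel',onz(c,264,202,46),onz(c,264,202,16))
print('shaft top',onz(c,388,157,194),'boss',onz(c,383,162,124))
E
```

```text
wheel [481.00284677 161.99998482  46.        ] [483.96478141 165.3343843   16.        ]
shaft top [ 598.95101123 -207.13179101  194.        ] boss [ 597.02871115 -201.61551793  124.        ]
```

View pics/z1.png

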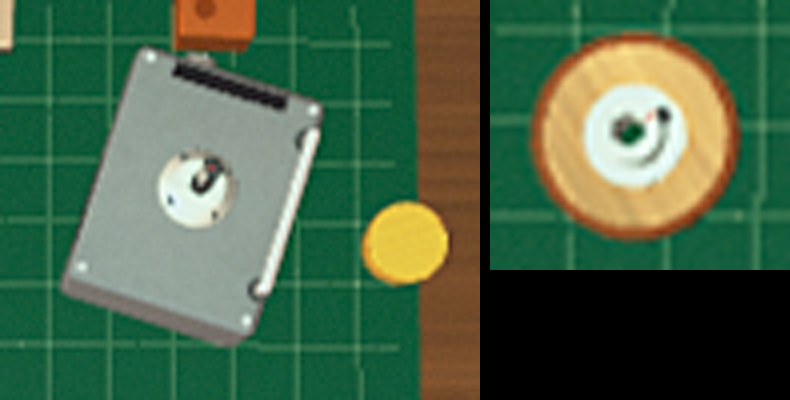

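```bash
python3 -m jog '{"delta_rot":[[0,0,0],[0,0,0],[0,0,0],[0,0,0],[0,0,0]],"translation":[[-37,-30,-10],[-74,-60,-20],[-111,-90,-30],[-148,-120,-40],[-185,-150,-50]],"hand":[1,1,1,1,1]}'
python3 - <<'E'
from h import *
c=optics.calibration('top')
f=lambda x,y,z:onz(c,335+x/4-.4,115+y/4-.4,z)
P=[f(*p,110)[:2] for p in[(148,50),(322,106),(245,335),(65,285)]]
print(np.round(P,1),np.mean(P,0))
for a,b in((3,0),(2,1),(0,1),(3,2)):
    v=P[b]-P[a];print(np.arctan2(v[1],v[0]),np.hypot(*v))
u=f(258,290,138)-f(318,130,138);print('bar',np.arctan2(-u[1],-u[0]))
o,M=st();w=np.array(optics.calibration('wrist')['cam_to_world']);print('cam in tool',M.T@(w[:3,3]-o['ee_pos']),'\n',np.round(M.T@w[:3,:3],3))
print(optics.calibration('wrist')['intrinsics'],o['qpos'])
E
```

```text
t: 0.6
ee_pos: [289.8, 418.0, 272.8]
orientation: [-0.363, -3.12, 0.001]
ft_force: [0.5, 0.1, -1.1]
width: 87.8
[[ 707.2 -169. ]
 [ 664.9 -301.5]
 [ 489.1 -241.7]
 [ 525.8 -106.1]] [ 596.7603146  -204.55858605]
-0.3341080440874932 191.958054723033
-0.32793100311525164 185.7389623182024
-1.8797047308422261 139.02818884515864
-1.8356111420662689 140.46845644869856
bar -0.36172579273849564
t 0.6 p [289.8 418.  272.8] w 87.78 F [ 0.5  0.1 -1.1]
tool axes in world (cols)
 [[-0.973  0.229 -0.   ]
 [ 0.229  0.973 -0.   ]
 [ 0.    -0.    -1.   ]]
cam in tool [  74.21589367    0.8136686  -162.70825551] 
 [[ 0.001  0.963  0.268]
 [ 1.    -0.    -0.001]
 [-0.001  0.268 -0.963]]
[[296.67403931   0.         318.91080155]
 [  0.         296.67403931 200.0073326 ]
 [  0.           0.           1.        ]] [ 9.41288575e-01  1.91503942e-01  1.83447703e+00 -8.03483801e-05
  1.11610154e+00 -3.98148173e-01]
```

```bash
python3 -m jog '{"delta_rot":[[0,0,0],[0,0,0],[0,0,0],[0,0,0],[0,0,0]],"translation":[[-29,-36,0],[-59,-71,0],[-88,-107,0],[-118,-143,0],[-147,-178,0]],"hand":[1,1,1,1,1]}'
python3 -m jog '{"delta_rot":[[0,0,0],[0,0,0],[0,0,0],[0,0,0],[0,0,0]],"translation":[[-29,-36,0],[-59,-71,0],[-88,-107,0],[-118,-143,0],[-147,-178,0]],"hand":[1,1,1,1,1]}'
python3 -m jog '{"delta_rot":[[0,0,0],[0,0,0],[0,0,0],[0,0,0],[0,0,0]],"translation":[[-29,-36,0],[-59,-71,0],[-88,-107,0],[-118,-143,0],[-147,-178,0]],"hand":[1,1,1,1,1]}'
python3 -m jog '{"delta_rot":[[0,0,0]],"translation":[[0,0,0]],"hand":[1]}' >/dev/null
python3 - <<'E'
from h import *
o,M=st()
a,c=img('wrist','w0');print(proj(c,(597,-204.5,194)),proj(c,(597,-204.5,124)))
print(o['qpos'].round(2) if hasattr(o['qpos'],'round') else o['qpos'])
E
```

```text
t: 1.1
ee_pos: [391.6, 210.9, 272.6]
orientation: [0.363, 3.12, -0.0]
ft_force: [0.9, -1.0, 0.5]
width: 87.8
t: 1.6
ee_pos: [493.9, 3.8, 272.6]
orientation: [-0.364, -3.12, -0.0]
ft_force: [1.4, 0.5, 0.2]
width: 87.8
t: 2.1
ee_pos: [596.0, -203.2, 272.3]
orientation: [-0.364, -3.12, -0.0]
ft_force: [1.0, 1.1, 0.6]
width: 87.7
t 2.2 p [ 597.1 -205.7  271.9] w 88.04 F [0.3 0.6 0.2]
tool axes in world (cols)
 [[-0.972  0.233  0.001]
 [ 0.233  0.972 -0.001]
 [-0.001 -0.001 -1.   ]]
(np.float64(319.05468382767555), np.float64(207.7209827877755)) (np.float64(319.02579791960557), np.float64(188.59414015186596))
[-0.35  0.38  1.57 -0.    1.19 -1.68]
```

View pics/w0.png

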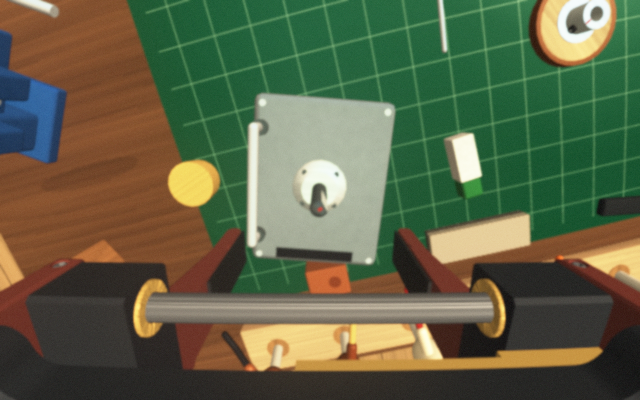

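The wrist view shows the shaft end at about (318,208), on the predicted pixel. The box corners are near (261,96), (393,106), (372,263) and (256,255), and the panel is toward the image bottom. I'll zoom in for the tick.

```bash
python3 - <<'E'
from h import *
b=cv2.imread('pics/w0.png');c=optics.calibration('wrist')
k=cv2.resize(b[145:265,245:405],None,fx=5,fy=5,interpolation=cv2.INTER_CUBIC);cv2.imwrite('pics/z3.png',k)
g=b[185:225,300:340].astype(int);red=(g[...,2]-np.maximum(g[...,0],g[...,1])>40);v,u=np.nonzero(red)
print('red',u.mean()+300,v.mean()+185,len(u),onz(c,u.mean()+300,v.mean()+185,194))
P=[onz(c,*p,110)[:2] for p in[(261,96),(393,106),(372,263),(256,255)]];print(np.round(P,1),np.mean(P,0))
for i,j in((0,3),(1,2),(0,1),(3,2)):
    w=P[j]-P[i];print(np.arctan2(w[1],w[0]),np.hypot(*w))
# boss ellipse
g=cv2.cvtColor(b,cv2.COLOR_BGR2GRAY);m=(g>215).astype(np.uint8)
n,l,s,ce=cv2.connectedComponentsWithStats(m);
for i in range(1,n):
    if s[i,4]>60 and 280<ce[i][0]<360 and 140<ce[i][1]<240: print(s[i],ce[i])
E
```

```text
red 319.6190476190476 208.95238095238096 21 [ 596.65840527 -201.71685809  194.        ]
[[ 488.3 -238.3]
 [ 530.  -106.3]
 [ 703.4 -161.7]
 [ 660.6 -295.1]] [ 595.54298579 -200.35431452]
-0.3184417780957435 181.4152105341177
-0.308929490253617 182.03290118306222
1.264799422022151 138.4200563185446
1.2602972498805558 140.14528141728232
[ 300  160   46   46 1336] [323.27320359 180.48502994]
```

View pics/z3.png

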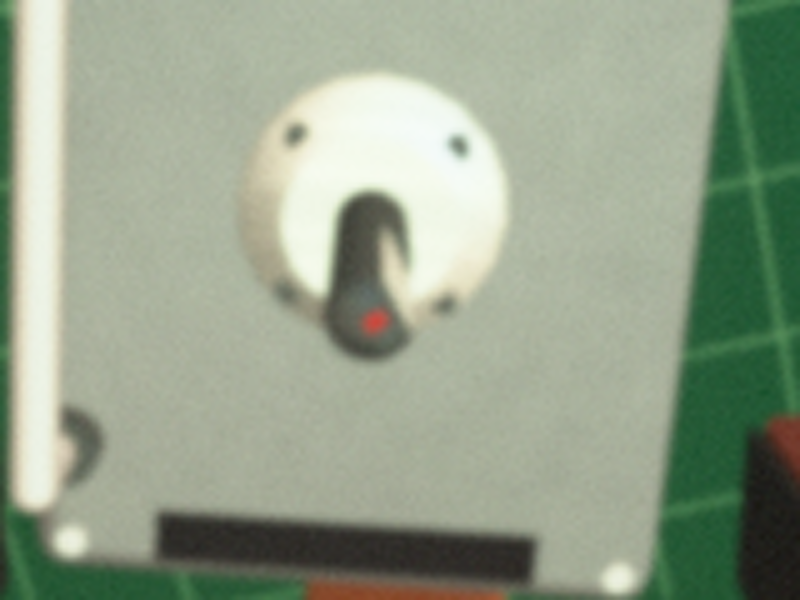

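The flat strip is visible to the right and slightly above on the shaft, at zoom (395,265), and the red tick at (376,321) agrees. That puts the flat's normal at world yaw ≈ 1.9, which is about 2.2 from the panel at −0.315. Next I pinch there and feel.

```bash
python3 -m jog '{"delta_rot":[[0,0,-0.14],[0,0,-0.28],[0,0,-0.42],[0,0,-0.56],[0,0,-0.56]],"translation":[[-1,1,25],[-1,1,55],[-1,1,85],[-1,1,110],[-1,1,116]],"hand":[1,1,0.5,0,-0.5]}'
python3 -m jog '{"delta_rot":[[0,0,0],[0,0,0],[0,0,0],[0,0,0],[0,0,0]],"translation":[[0,0,0],[0,0,0],[0,0,0],[0,0,0],[0,0,0]],"hand":[-1,-1,-1,-1,-1]}'
python3 -m jog '{"delta_rot":[[0,0,0],[0,0,0],[0,0,0],[0,0,0],[0,0,0]],"translation":[[0,0,0],[0,0,0],[0,0,0],[0,0,0],[0,0,0]],"hand":[-1,-1,-1,-1,-1]}'
python3 -c "from h import *
o,M=st();print(o['moment'],o['qpos'])"
```

```text
t: 2.75
ee_pos: [594.3, -198.3, 153.7]
orientation: [0.516, -3.094, -0.005]
ft_force: [-0.0, -0.3, -0.2]
width: 67.2
t: 3.25
ee_pos: [597.3, -200.8, 157.6]
orientation: [-0.512, 3.098, -0.002]
ft_force: [2.8, -10.9, 2.1]
width: 27.3
t: 3.75
ee_pos: [599.4, -206.5, 157.6]
orientation: [-0.512, 3.094, -0.016]
ft_force: [6.2, -24.7, -8.0]
width: 14.8
t 3.75 p [ 599.4 -206.5  157.6] w 14.83 F [  6.2 -24.7  -8. ]
tool axes in world (cols)
 [[-0.947 -0.322  0.007]
 [-0.322  0.947 -0.009]
 [-0.003 -0.011 -1.   ]]
[-3.50925536 -0.81936759 -0.01704102] [-0.34747435  0.50806041  1.6609001  -0.00775818  0.96326051 -2.24159636]
```

```bash
python3 -m jog '{"delta_rot":[[0,0,0],[0,0,0],[0,0,0],[0,0,0],[0,0,0]],"translation":[[0,-2,0],[0,-3,0],[0,-3,0],[0,-3,0],[0,-3,0]],"hand":[-1,-1,-1,-1,-1]}'
python3 -c "from h import *
o,M=st();print(o['moment'],o['qpos'])"
```

```text
t: 4.25
ee_pos: [599.4, -206.7, 157.6]
orientation: [-0.512, 3.096, -0.009]
ft_force: [3.3, -13.8, -2.0]
width: 14.3
t 4.25 p [ 599.4 -206.7  157.6] w 14.33 F [  3.3 -13.8  -2. ]
tool axes in world (cols)
 [[-0.947 -0.322  0.004]
 [-0.322  0.947 -0.005]
 [-0.002 -0.006 -1.   ]]
[-1.71008691 -0.42134474  0.00730855] [-0.34922038  0.50968871  1.65803013 -0.00402055  0.96822653 -2.24528035]
```

```bash
python3 -m jog '{"delta_rot":[[0,0,0],[0,0,0],[0,0,0],[0,0,0],[0,0,0]],"translation":[[0,-3,0],[0,-3,0],[0,-3,0],[0,-3,0],[0,-3,0]],"hand":[-1,-1,-1,-1,-1]}'
python3 -m jog '{"delta_rot":[[0,0,0],[0,0,0.13],[0,0,0.13],[0,0,0.13],[0,0,0.13]],"translation":[[0,0,0],[0,0,0],[0,0,0],[0,0,0],[0,0,0]],"hand":[-0.5,-0.5,-1,-1,-1]}'
python3 -m jog '{"delta_rot":[[0,0,0],[0,0,0],[0,0,0],[0,0,0],[0,0,0]],"translation":[[0,0,0],[0,0,0],[0,0,0],[0,0,0],[0,0,0]],"hand":[-1,-1,-1,-1,-1]}'
python3 -c "from h import *
o,M=st();print(o['moment'],o['qpos'])"
```

```text
t: 4.75
ee_pos: [599.4, -206.9, 157.6]
orientation: [-0.513, 3.098, -0.003]
ft_force: [-0.6, -3.9, 4.8]
width: 14.0
t: 5.25
ee_pos: [598.5, -206.9, 156.2]
orientation: [0.317, -3.125, 0.002]
ft_force: [1.0, -6.5, -2.5]
width: 14.6
t: 5.75
ee_pos: [598.5, -206.9, 156.2]
orientation: [0.316, -3.125, 0.002]
ft_force: [0.4, -6.6, -2.0]
width: 14.7
t 5.75 p [ 598.5 -206.9  156.2] w 14.7 F [ 0.4 -6.6 -2. ]
tool axes in world (cols)
 [[-0.98  -0.2   -0.   ]
 [-0.2    0.98  -0.001]
 [ 0.001 -0.001 -1.   ]]
[-0.4718834  -0.02229748 -0.04730061] [-3.51079396e-01  5.12790079e-01  1.65647463e+00 -1.39155325e-03
  9.72418128e-01 -2.12286059e+00]
```

```bash
python3 -m jog '{"delta_rot":[[0,0,0],[0,0,-0.13],[0,0,-0.27],[0,0,-0.27],[0,0,-0.27]],"translation":[[0,-1,0],[0,-1,0],[0,-1,0],[0,-1,0],[0,-1,0]],"hand":[-0.5,-0.5,-0.5,-1,-1]}'
python3 -m jog '{"delta_rot":[[0,0,0],[0,0,0],[0,0,0],[0,0,0],[0,0,0]],"translation":[[0,0,0],[0,0,0],[0,0,0],[0,0,0],[0,0,0]],"hand":[-1,-1,-1,-1,-1]}'
python3 -c "from h import *
o,M=st();print(o['moment'],o['qpos'])"
```

```text
t: 6.25
ee_pos: [598.8, -206.8, 156.5]
orientation: [0.725, -3.056, -0.001]
ft_force: [2.3, -0.3, -0.7]
width: 14.3
t: 6.75
ee_pos: [598.8, -206.8, 156.4]
orientation: [0.728, -3.056, -0.001]
ft_force: [1.6, 0.8, -1.4]
width: 14.5
t 6.75 p [ 598.8 -206.8  156.4] w 14.5 F [ 1.6  0.8 -1.4]
tool axes in world (cols)
 [[-0.892 -0.451 -0.001]
 [-0.451  0.892  0.001]
 [ 0.     0.001 -1.   ]]
[0.79077012 0.12897478 0.02848844] [-3.51539019e-01  5.13050887e-01  1.65540970e+00  3.74356133e-04
  9.73859344e-01 -2.39050455e+00]
```

```bash
python3 -m jog '{"delta_rot":[[0,0,0],[0,0,0.12],[0,0,0.12],[0,0,0.12],[0,0,0.12]],"translation":[[0,0,0],[0,0,0],[0,0,0],[0,0,0],[0,0,0]],"hand":[-0.5,-0.5,-1,-1,-1]}'
python3 -m jog '{"delta_rot":[[0,0,0],[0,0,0],[0,0,0],[0,0,0],[0,0,0]],"translation":[[0,0,0],[0,0,0],[0,0,0],[0,0,0],[0,0,0]],"hand":[-1,-1,-1,-1,-1]}'
python3 -c "from h import *
o,M=st();print(o['moment'],o['qpos'])"
```

```text
t: 7.25
ee_pos: [599.1, -206.9, 157.0]
orientation: [-0.547, 3.093, 0.001]
ft_force: [-0.3, 2.4, 3.3]
width: 14.2
t: 7.75
ee_pos: [599.1, -207.0, 156.9]
orientation: [-0.544, 3.094, 0.0]
ft_force: [-0.8, 3.9, 6.0]
width: 14.6
t 7.75 p [ 599.1 -207.   156.9] w 14.55 F [-0.8  3.9  6. ]
tool axes in world (cols)
 [[-0.94  -0.341  0.   ]
 [-0.341  0.94   0.   ]
 [-0.     0.    -1.   ]]
[ 1.25712867  0.37921061 -0.04346648] [-3.51575064e-01  5.12538463e-01  1.65497941e+00  3.55374391e-04
  9.74022052e-01 -2.27092201e+00]
```

```bash
for i in 1 2 3 4; do python3 -m jog '{"delta_rot":[[0,0,0]],"translation":[[0,0,0]],"hand":[-1]}' | grep width; done
python3 -m jog '{"delta_rot":[[0,0,0],[0,0,0],[0,0,0],[0,0,0.14],[0,0,0.27]],"translation":[[0,0,0],[0,0,0],[0,0,0],[0,0,0],[0,0,0]],"hand":[-0.3,-0.3,-0.3,-0.3,-0.3]}' |grep width
python3 -m jog '{"delta_rot":[[0,0,0.14],[0,0,0.14],[0,0,0.14],[0,0,0.14],[0,0,0.14]],"translation":[[0,0,0],[0,0,0],[0,0,0],[0,0,0],[0,0,0]],"hand":[-1,-1,-1,-1,-1]}'
for i in 1 2 3 4; do python3 -m jog '{"delta_rot":[[0,0,0]],"translation":[[0,0,0]],"hand":[-1]}' | grep -E "width|orient"; done
```

```text
width: 14.3
width: 14.2
width: 14.3
width: 14.6
width: 30.6
t: 9.15
ee_pos: [599.0, -207.2, 156.5]
orientation: [0.095, 3.14, 0.0]
ft_force: [0.9, -0.3, -1.4]
width: 14.4
orientation: [-0.096, -3.14, -0.0]
width: 14.7
orientation: [0.096, 3.14, 0.0]
width: 14.9
orientation: [-0.097, -3.14, -0.0]
width: 14.7
orientation: [-0.097, -3.14, 0.0]
width: 14.2
```

```bash
python3 -m jog '{"delta_rot":[[0,0,0],[0,0,0],[0,0,0],[0,0,0],[0,0,0]],"translation":[[0,0,0],[0,0,0],[0,0,0],[0,0,-20],[0,0,-40]],"hand":[0,0,0,0,0.2]}'
python3 - <<'E'
from h import *
o,M=st();a,c=img('wrist','w1')
print(proj(c,(599,-207,194)),proj(c,(599,-207,156)))
b=cv2.imread('pics/w1.png');u,v=map(int,proj(c,(599,-207,180)))
k=cv2.resize(b[v-40:v+40,u-50:u+50],None,fx=7,fy=7,interpolation=cv2.INTER_CUBIC);cv2.imwrite('pics/z4.png',k);print(u-50,v-40)
E
```

```text
t: 10.05
ee_pos: [598.5, -207.0, 196.7]
orientation: [-0.097, -3.139, -0.001]
ft_force: [0.6, -0.2, 0.5]
width: 48.5
t 10.05 p [ 598.5 -207.   196.7] w 48.53 F [ 0.6 -0.2  0.5]
tool axes in world (cols)
 [[-0.998  0.062 -0.002]
 [ 0.062  0.998  0.   ]
 [ 0.002  0.    -1.   ]]
(np.float64(317.1167051035726), np.float64(245.455623994725)) (np.float64(317.3459294065019), np.float64(223.86095494157377))
267 196
```

View pics/z4.png

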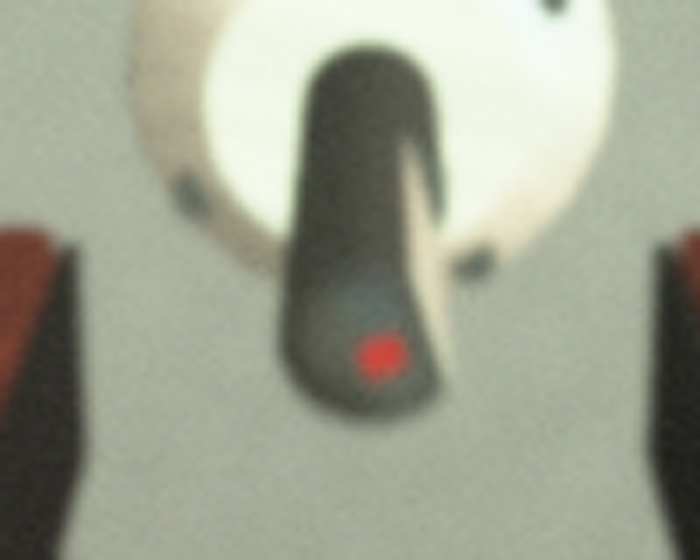

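The flat's edge runs from (410,275) to (447,378) in the zoom, so its normal points right and about 20° up. The shaft hasn't turned, and the flat is at yaw ≈ 1.86. I'll pinch lower, nearer mid-flat.

```bash
python3 -m jog '{"delta_rot":[[0,0,-0.12],[0,0,-0.24],[0,0,-0.35],[0,0,-0.35],[0,0,-0.35]],"translation":[[0,0,20],[0,0,45],[0,0,45],[0,0,45],[0,0,45]],"hand":[0,0,-1,-1,-1]}' >/dev/null
python3 -m jog '{"delta_rot":[[0,0,0],[0,0,0],[0,0,0],[0,0,0],[0,0,0]],"translation":[[0,0,0],[0,0,0],[0,0,0],[0,0,0],[0,0,0]],"hand":[-1,-1,-1,-1,-1]}'
for i in 1 2 3 4; do python3 -m jog '{"delta_rot":[[0,0,0]],"translation":[[0,0,0]],"hand":[-1]}' | grep -E "width"; done; python3 -c "from h import *
o,M=st();print(o['moment'])"
```

```text
t: 11.1
ee_pos: [599.1, -206.7, 152.1]
orientation: [-0.45, 3.109, 0.001]
ft_force: [0.2, 5.3, 2.8]
width: 15.0
width: 15.2
width: 15.0
width: 14.9
width: 15.0
t 11.5 p [ 599.1 -206.7  152.1] w 15.05 F [-1.   5.2  3.9]
tool axes in world (cols)
 [[-0.959 -0.284  0.   ]
 [-0.284  0.959  0.001]
 [-0.     0.001 -1.   ]]
[ 1.39603003  0.20708708 -0.02630827]
```

```bash
python3 -m jog '{"delta_rot":[[0,0,0],[0,0,0],[0,0,0],[0,0,0],[0,0,0]],"translation":[[0,0,0],[0,0,-9],[0,0,-9],[0,0,-9],[0,0,-9]],"hand":[-0.5,-0.5,-0.5,-1,-1]}' >/dev/null
python3 -m jog '{"delta_rot":[[0,0,0],[0,0,0],[0,0,0],[0,0,0],[0,0,0]],"translation":[[0,0,0],[0,0,0],[0,0,0],[0,0,0],[0,0,0]],"hand":[-1,-1,-1,-1,-1]}'
for i in 1 2 3 4; do python3 -m jog '{"delta_rot":[[0,0,0]],"translation":[[0,0,0]],"hand":[-1]}' | grep -E "width"; done; python3 -c "from h import *
o,M=st();print(o['moment'])"
```

```text
t: 12.5
ee_pos: [599.2, -207.5, 160.9]
orientation: [-0.451, 3.109, -0.001]
ft_force: [-1.1, -2.9, 4.4]
width: 13.5
width: 13.2
width: 12.8
width: 12.9
width: 12.9
t 12.9 p [ 599.2 -207.5  160.9] w 12.91 F [-0.  -3.7  5.3]
tool axes in world (cols)
 [[-0.959 -0.284  0.   ]
 [-0.284  0.959 -0.001]
 [-0.    -0.001 -1.   ]]
[-0.50261071  0.18566445 -0.10199701]
```

Width reads 12.9, so the pads are flush on the flat at yaw 1.859. Turning by −2.18.

```bash
for i in 1; do python3 -m jog '{"delta_rot":[[0,0,0.14],[0,0,0.29],[0,0,0.43],[0,0,0.58],[0,0,0.73]],"translation":[[0,0,0],[0,0,0],[0,0,0],[0,0,0],[0,0,0]],"hand":[-1,-1,-1,-1,-1]}'
python3 -m jog '{"delta_rot":[[0,0,0.14],[0,0,0.29],[0,0,0.43],[0,0,0.58],[0,0,0.73]],"translation":[[0,0,0],[0,0,0],[0,0,0],[0,0,0],[0,0,0]],"hand":[-1,-1,-1,-1,-1]}'
python3 -m jog '{"delta_rot":[[0,0,0.14],[0,0,0.29],[0,0,0.43],[0,0,0.58],[0,0,0.72]],"translation":[[0,0,0],[0,0,0],[0,0,0],[0,0,0],[0,0,0]],"hand":[-1,-1,-1,-1,-1]}'
python3 -m jog '{"delta_rot":[[0,0,0],[0,0,0],[0,0,0],[0,0,0],[0,0,0]],"translation":[[0,0,0],[0,0,0],[0,0,0],[0,0,0],[0,0,0]],"hand":[-1,-1,-1,-1,-1]}'; done
python3 -c "from h import *
o,M=st();print(o['moment'],np.arctan2(M[1,1],M[0,1]))"
```

```text
t: 13.4
ee_pos: [598.4, -207.9, 160.9]
orientation: [-0.697, -3.062, 0.002]
ft_force: [-5.4, -5.6, 7.8]
width: 13.0
t: 13.9
ee_pos: [597.4, -207.7, 160.9]
orientation: [-1.743, -2.611, 0.004]
ft_force: [-9.0, -4.4, 9.6]
width: 13.0
t: 14.4
ee_pos: [596.9, -207.0, 160.9]
orientation: [-2.551, -1.829, 0.005]
ft_force: [-9.1, -0.3, 12.8]
width: 13.1
t: 14.9
ee_pos: [597.0, -207.0, 160.9]
orientation: [-2.545, -1.836, 0.005]
ft_force: [-8.3, -2.7, 11.4]
width: 12.8
t 14.9 p [ 597.  -207.   160.9] w 12.83 F [-8.3 -2.7 11.4]
tool axes in world (cols)
 [[ 0.315  0.949 -0.004]
 [ 0.949 -0.315  0.001]
 [-0.001 -0.004 -1.   ]]
[-0.39802417  1.49830239 -0.02084184] -0.3209424506618495
```

```bash
python3 -m jog '{"delta_rot":[[0,0,0],[0,0,0],[0,0,0],[0,0,0],[0,0,0]],"translation":[[0,0,0],[0,0,0],[0,0,-30],[0,0,-70],[0,0,-110]],"hand":[0,0.2,0.5,1,1]}'
python3 - <<'E'
from h import *
o,M=st();a,c=img('wrist','w2')
b=cv2.imread('pics/w2.png');u,v=map(int,proj(c,(598.5,-206.3,170)))
k=cv2.resize(b[v-50:v+50,u-60:u+60],None,fx=5,fy=5,interpolation=cv2.INTER_CUBIC);cv2.imwrite('pics/z5.png',k);print(u-60,v-50)
print(proj(c,(598.5,-206.3,194)),proj(c,(598.5,-206.3,124)))
E
python3 -m jog '{"delta_rot":[[0,0,-0.14],[0,0,-0.28],[0,0,-0.42],[0,0,-0.56],[0,0,-0.7]],"translation":[[39,-28,0],[78,-56,0],[117,-84,0],[156,-112,0],[195,-140,0]],"hand":[1,1,1,1,1]}'
python3 -m jog '{"delta_rot":[[0,0,-0.13],[0,0,-0.26],[0,0,-0.26],[0,0,-0.26],[0,0,-0.26]],"translation":[[45,3,0],[90,6,0],[135,9,0],[146,10,50],[146,10,100]],"hand":[1,1,1,1,1]}'
python3 -m jog '{"delta_rot":[[0,0,0],[0,0,0],[0,0,0]],"translation":[[0,0,40],[0,0,50],[0,0,50]],"hand":[1,1,1]}'
python3 - <<'E'
from h import *
o,M=st();a,c=img('wrist','w3')
print(proj(c,(481,162,46)))
E
```

```text
t: 15.4
ee_pos: [598.6, -206.5, 270.7]
orientation: [-2.546, -1.837, 0.001]
ft_force: [0.5, -0.7, -0.4]
width: 49.4
t 15.4 p [ 598.6 -206.5  270.7] w 49.4 F [ 0.5 -0.7 -0.4]
tool axes in world (cols)
 [[ 0.315  0.949 -0.002]
 [ 0.949 -0.315  0.001]
 [ 0.001 -0.002 -1.   ]]
260 150
(np.float64(320.09682660732346), np.float64(208.6212231189183)) (np.float64(320.0540244044076), np.float64(189.3513730124261))
t: 15.95
ee_pos: [526.8, 24.0, 270.2]
orientation: [-1.756, -2.605, -0.001]
ft_force: [0.8, 0.8, 0.5]
width: 87.1
t: 16.45
ee_pos: [483.5, 164.2, 171.9]
orientation: [1.405, 2.806, 0.006]
ft_force: [0.0, -1.2, -1.0]
width: 87.8
t: 16.75
ee_pos: [482.0, 161.3, 120.6]
orientation: [-1.41, -2.804, 0.004]
ft_force: [0.5, -0.2, -0.8]
width: 87.9
t 16.75 p [482.  161.3 120.6] w 87.86 F [ 0.5 -0.2 -0.8]
tool axes in world (cols)
 [[-0.596  0.803 -0.004]
 [ 0.803  0.596 -0.001]
 [ 0.001 -0.003 -1.   ]]
(np.float64(318.51216730019894), np.float64(208.8070634088009))
```

View pics/z5.png

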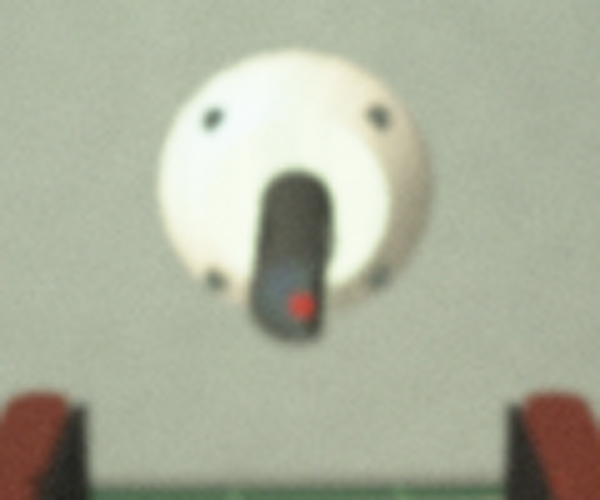

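View pics/w3.png

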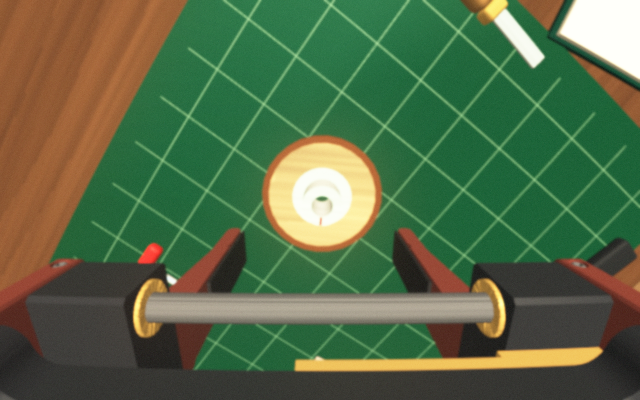

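The zoom (z5) shows the flat on the right side of the shaft, facing tool +y, which is the panel side. The wheel view shows the disc centred near (322,193), the hub near (321,203) and the screw tick at about (321,220), pointing image-down (yaw ≈ −0.93). So the jaws already straddle the hub at right angles to the screw.

```bash
python3 - <<'E'
from h import *
b=cv2.imread('pics/w3.png');c=optics.calibration('wrist')
hsv=cv2.cvtColor(b,cv2.COLOR_BGR2HSV)
m=((hsv[...,0]<32)|(b.min(2)>150)).astype(np.uint8);m[:125]=0;m[255:]=0;m[:,:255]=0;m[:,390:]=0
m=cv2.morphologyEx(m,cv2.MORPH_OPEN,np.ones((3,3)))
cs,_=cv2.findContours(m,cv2.RETR_EXTERNAL,cv2.CHAIN_APPROX_NONE);k=max(cs,key=cv2.contourArea)
e=cv2.fitEllipse(k);print('disc',e,onz(c,*e[0],12),onz(c,e[0][0]-e[1][0]/2,e[0][1],8)-onz(c,e[0][0]+e[1][0]/2,e[0][1],8))
h=((hsv[...,1]<45)&(b.min(2)>150)).astype(np.uint8)*m
cs,_=cv2.findContours(h,cv2.RETR_EXTERNAL,cv2.CHAIN_APPROX_NONE);k=max(cs,key=cv2.contourArea);f=cv2.fitEllipse(k)
print('hub',f,onz(c,*f[0],46),onz(c,*f[0],31))
r=b.astype(int)[190:240,300:345];mm=(r[...,2]-np.maximum(r[...,1],r[...,0])>40)&(r[...,1]<170);v,u=np.nonzero(mm)
print('tick',u.mean()+300,v.mean()+190,len(u),onz(c,u.mean()+300,v.mean()+190,46))
k=cv2.resize(b[160:235,275:370],None,fx=7,fy=7,interpolation=cv2.INTER_CUBIC);cv2.imwrite('pics/z6.png',k)
E
```

```text
disc ((321.6016540527344, 193.2818603515625), (116.32933807373047, 119.26402282714844), 88.88711547851562) [482.24086377 167.58999345  12.        ] [-89.98023608 -66.91789554   0.        ]
hub ((321.6112976074219, 195.79180908203125), (55.88886260986328, 58.9830322265625), 93.70121002197266) [478.15075139 172.58110376  46.        ] [480.60841104 169.51194298  31.        ]
tick nan nan 0 [nan nan nan]<stdin>:12: RuntimeWarning: Mean of empty slice.
  ret = ret.dtype.type(ret / rcount)
```

View pics/z6.png

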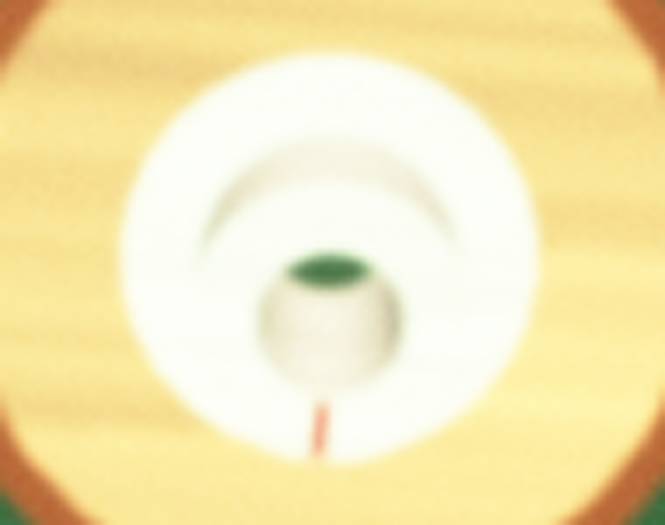

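```bash
python3 -m jog '{"delta_rot":[[0,0,0.09],[0,0,0.09],[0,0,0.09],[0,0,0.09],[0,0,0.09]],"translation":[[4,3,30],[4,3,70],[4,3,95],[4,3,101],[4,3,101]],"hand":[1,1,1,0.5,0]}'
python3 -m jog '{"delta_rot":[[0,0,0],[0,0,0],[0,0,0],[0,0,0],[0,0,0]],"translation":[[0,0,0],[0,0,0],[0,0,0],[0,0,0],[0,0,0]],"hand":[-1,-1,-1,-1,-1]}'
python3 -m jog '{"delta_rot":[[0,0,0],[0,0,0],[0,0,0],[0,0,0],[0,0,0]],"translation":[[0,0,0],[0,0,0],[0,0,0],[0,0,0],[0,0,0]],"hand":[-1,-1,-1,-1,-1]}'
python3 -c "from h import *
o,M=st();print(o['moment'],np.arctan2(M[1,1],M[0,1]))"
```

```text
t: 17.3
ee_pos: [484.1, 166.6, 21.9]
orientation: [1.536, 2.739, 0.002]
ft_force: [-0.2, -0.0, -0.7]
width: 75.1
t: 17.8
ee_pos: [483.0, 166.4, 21.2]
orientation: [1.536, 2.74, 0.0]
ft_force: [-3.3, -1.2, 2.4]
width: 35.1
t: 18.3
ee_pos: [482.6, 166.2, 21.1]
orientation: [-1.536, -2.74, 0.001]
ft_force: [-2.7, -1.7, 6.8]
width: 32.5
t 18.3 p [482.6 166.2  21.1] w 32.54 F [-2.7 -1.7  6.8]
tool axes in world (cols)
 [[-0.522  0.853 -0.001]
 [ 0.853  0.522 -0.   ]
 [ 0.    -0.001 -1.   ]]
[-0.25932175  0.413554    0.02288457] 0.5490152831482698
```

```bash
python3 -m jog '{"delta_rot":[[0,0,0],[0,0,0],[0,0,0],[0,0,0],[0,0,0]],"translation":[[0,0,-10],[0,0,-30],[0,0,-60],[0,0,-100],[0,0,-140]],"hand":[-1,-1,-1,-1,-1]}'
python3 -m jog '{"delta_rot":[[0,0,0],[0,0,0],[0,0,0],[0,0,0],[0,0,0]],"translation":[[0,0,-40],[0,0,-80],[0,0,-95],[0,0,-95],[0,0,-95]],"hand":[-1,-1,-1,-1,-1]}'
python3 - <<'E'
from h import *
o,M=st();a,c=img('wrist','w4')
P=o['ee_pos'];H=np.array(P)-[0,0,21.1]
print('proj hub top',proj(c,H+[0,0,46]),'disc',proj(c,H+[0,0,16]))
b=cv2.imread('pics/w4.png');u,v=map(int,proj(c,H+[0,0,46]))
k=b[v-70:v+70,u-100:u+100];print(u-100,v-70);cv2.imwrite('pics/z7.png',cv2.resize(k,None,fx=4,fy=4,interpolation=cv2.INTER_CUBIC))
E
```

```text
t: 18.8
ee_pos: [482.2, 166.2, 162.0]
orientation: [-1.536, -2.74, 0.002]
ft_force: [0.2, 0.1, -3.7]
width: 32.6
t: 19.3
ee_pos: [482.3, 166.2, 255.3]
orientation: [-1.536, -2.74, 0.001]
ft_force: [-0.2, -0.3, -3.9]
width: 32.1
t 19.3 p [482.3 166.2 255.3] w 32.12 F [-0.2 -0.3 -3.9]
tool axes in world (cols)
 [[-0.522  0.853 -0.001]
 [ 0.853  0.522 -0.   ]
 [ 0.    -0.001 -1.   ]]
proj hub top (np.float64(318.7573658863479), np.float64(267.81168969498617)) disc (np.float64(318.8079801846192), np.float64(244.0094265663996))
218 197
```

View pics/z7.png

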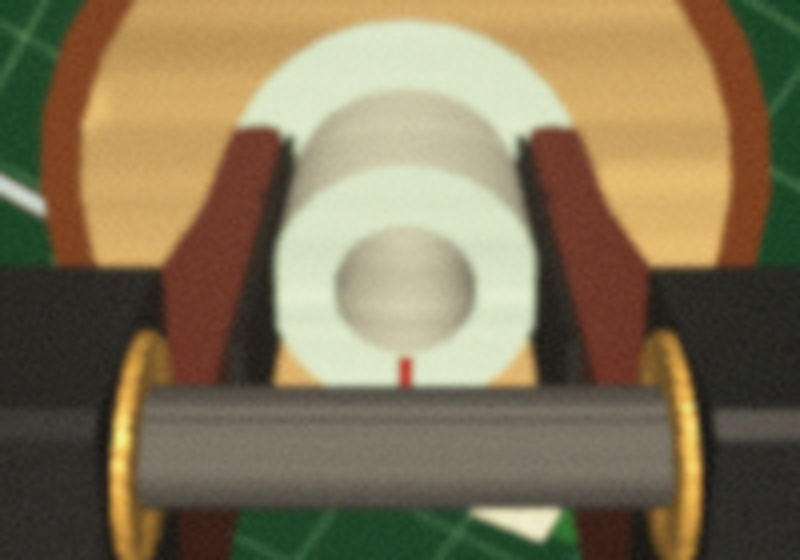

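The bore centre is at zoom (405,290), 1 px from the prediction, and the tick at (405,370) points straight along −tool x. The wheel is level and firmly gripped. Carrying it over with a 0.70 turn.

```bash
python3 -m jog '{"delta_rot":[[0,0,-0.14],[0,0,-0.28],[0,0,-0.42],[0,0,-0.56],[0,0,-0.7]],"translation":[[-40,-10,0],[-80,-20,0],[-120,-30,0],[-160,-40,0],[-200,-50,0]],"hand":[-1,-1,-1,-1,-1]}'
python3 -m jog '{"delta_rot":[[0,0,0],[0,0,0],[0,0,0],[0,0,0],[0,0,0]],"translation":[[-25,-36,0],[-50,-72,0],[-75,-108,0],[-100,-141,0],[-107,-150,0]],"hand":[-1,-1,-1,-1,-1]}'
python3 -m jog '{"delta_rot":[[0,0,0],[0,0,0],[0,0,0]],"translation":[[0,0,0],[0,0,0],[0,0,0]],"hand":[-1,-1,-1]}'
python3 - <<'E'
from h import *
o,M=st();print(np.arctan2(M[1,1],M[0,1]),'to go tool',M.T@(np.array([597.9,-206.1,0])-np.array(o['ee_pos'])*[1,1,0]))
img('top','t5');img('wrist','w5')
E
```

```text
t: 19.85
ee_pos: [543.8, -31.8, 253.7]
orientation: [-0.494, -3.099, 0.0]
ft_force: [0.5, 0.4, -3.3]
width: 32.1
t: 20.35
ee_pos: [598.7, -210.0, 253.2]
orientation: [-0.507, -3.098, 0.001]
ft_force: [0.6, 0.3, -4.0]
width: 32.4
t: 20.65
ee_pos: [598.1, -204.9, 255.1]
orientation: [-0.501, -3.1, -0.001]
ft_force: [-0.8, 0.4, -3.3]
width: 32.8
t 20.65 p [ 598.1 -204.9  255.1] w 32.81 F [-0.8  0.4 -3.3]
tool axes in world (cols)
 [[-0.949  0.315 -0.002]
 [ 0.315  0.949  0.001]
 [ 0.002  0.    -1.   ]]
1.2502643113193912 to go tool [-2.32227171e-01 -1.23337440e+00 -8.42219669e-04]
```

```bash
python3 -m jog '{"delta_rot":[[0,0,0],[0,0,0],[0,0,0],[0,0,0],[0,0,0]],"translation":[[0,-1.2,15],[0,-1.2,30],[0,-1.2,36],[0,-1.2,36],[0,-1.2,36]],"hand":[-1,-1,-1,-1,-1]}'
python3 -m jog '{"delta_rot":[[0,0,0],[0,0,0],[0,0,0],[0,0,0],[0,0,0]],"translation":[[0,0,2],[0,0,4],[0,0,6],[0,0,8],[0,0,8]],"hand":[-1,-1,-1,-1,-1]}'
python3 - <<'E'
from h import *
o,M=st();img('wrist','w6');b=cv2.imread('pics/w6.png')
cv2.imwrite('pics/z8.png',cv2.resize(b[227:307,258:378],None,fx=6,fy=6,interpolation=cv2.INTER_CUBIC))
E
```

```text
t: 21.25
ee_pos: [598.4, -207.6, 219.5]
orientation: [-0.503, -3.101, -0.0]
ft_force: [-0.3, 0.1, -3.8]
width: 32.3
t: 21.75
ee_pos: [598.2, -207.5, 211.6]
orientation: [-0.503, -3.101, -0.0]
ft_force: [0.8, 0.3, -2.7]
width: 32.4
t 21.75 p [ 598.2 -207.5  211.6] w 32.41 F [ 0.8  0.3 -2.7]
tool axes in world (cols)
 [[-0.949  0.316 -0.   ]
 [ 0.316  0.949  0.   ]
 [ 0.     0.    -1.   ]]
```

View pics/z8.png

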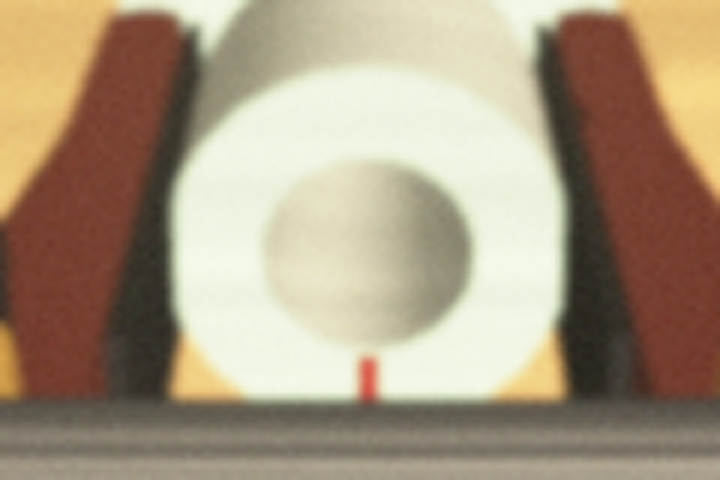

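The bore looks clean with the tick centred, and the shaft isn't visible yet because of the viewing angle. There's no contact force with the underside at ≈ 190, so the chamfered tip has entered. Correcting +1 mm in y and continuing down under force watch.

```bash
python3 -m jog '{"delta_rot":[[0,0,0],[0,0,0],[0,0,0],[0,0,0],[0,0,0]],"translation":[[0,1,0],[0,1,2],[0,1,4],[0,1,6],[0,1,6]],"hand":[-1,-1,-1,-1,-1]}'
python3 -m jog '{"delta_rot":[[0,0,0],[0,0,0],[0,0,0],[0,0,0],[0,0,0]],"translation":[[0,0,2],[0,0,4],[0,0,6],[0,0,6],[0,0,6]],"hand":[-1,-1,-1,-1,-1]}'
```

```text
t: 22.3
ee_pos: [598.4, -206.6, 205.4]
orientation: [-0.503, -3.1, -0.0]
ft_force: [0.3, 1.0, -3.6]
width: 32.1
t: 22.8
ee_pos: [598.7, -206.6, 199.8]
orientation: [-0.503, -3.101, -0.0]
ft_force: [-0.4, -0.4, -3.4]
width: 32.6
```

```bash
python3 -m jog '{"delta_rot":[[0,0,0],[0,0,0],[0,0,0],[0,0,0],[0,0,0]],"translation":[[0,0,4],[0,0,8],[0,0,12],[0,0,16],[0,0,16]],"hand":[-1,-1,-1,-1,-1]}'
python3 -m jog '{"delta_rot":[[0,0,0],[0,0,0],[0,0,0],[0,0,0],[0,0,0]],"translation":[[0,0,4],[0,0,8],[0,0,12],[0,0,16],[0,0,16]],"hand":[-1,-1,-1,-1,-1]}'
python3 -m jog '{"delta_rot":[[0,0,0],[0,0,0],[0,0,0],[0,0,0],[0,0,0]],"translation":[[0,0,0],[0,0,0],[0,0,0],[0,0,0],[0,0,0]],"hand":[-1,-1,-1,-1,-1]}'
python3 - <<'E'
from h import *
o,M=st();print(o['moment'],np.arctan2(M[1,1],M[0,1]))
img('wrist','w7');b=cv2.imread('pics/w7.png')
img('scene','s7');s=cv2.imread('pics/s7.png');c=optics.calibration('scene');u,v=map(int,proj(c,(598,-206,160)))
out=np.zeros((400,800,3),np.uint8);out[:,:390]=cv2.resize(b[217:317,268:366],(390,400),interpolation=cv2.INTER_CUBIC);out[:,400:]=cv2.resize(s[v-60:v+60,u-60:u+60],(400,400),interpolation=cv2.INTER_CUBIC);cv2.imwrite('pics/z9.png',out)
E
```

```text
t: 23.3
ee_pos: [598.2, -206.5, 183.0]
orientation: [-0.503, -3.1, -0.0]
ft_force: [-0.2, -1.4, -3.6]
width: 32.4
t: 23.8
ee_pos: [598.3, -206.5, 167.1]
orientation: [-0.503, -3.1, -0.0]
ft_force: [-0.9, 0.1, -2.8]
width: 32.2
t: 24.3
ee_pos: [598.8, -206.6, 168.0]
orientation: [0.503, 3.101, -0.0]
ft_force: [-0.4, -0.7, -3.0]
width: 31.9
t 24.3 p [ 598.8 -206.6  168. ] w 31.93 F [-0.4 -0.7 -3. ]
tool axes in world (cols)
 [[-0.949  0.316  0.   ]
 [ 0.316  0.949 -0.   ]
 [-0.     0.    -1.   ]]
[-0.01974762  0.00807157  0.00564859] 1.2489872222872527
```

View pics/z9.png

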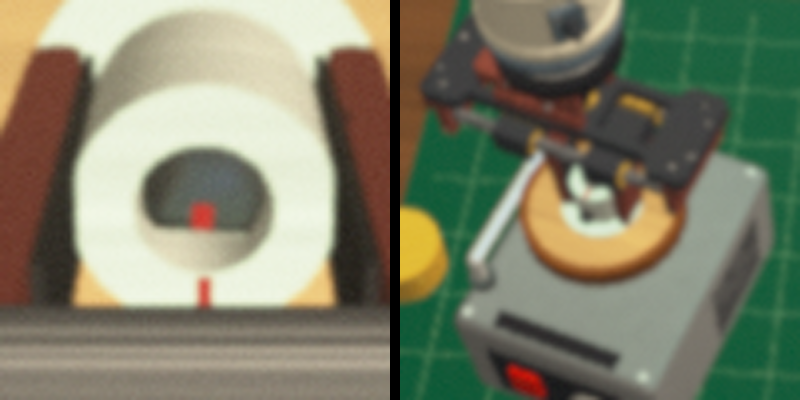

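The bore view shows the shaft inside with its flat edge level at (203,230). The shaft tick (203,215) and hub tick (204,292) line up. In the scene view the wheel sits level above the machine, clear of the bar. Force is only the wheel's weight, so I'm handing in.

```bash
python3 -c "
from workcell import ctrl
print(ctrl.close_job())"
```

```text
the job is handed in; nothing more can be done
None
```

The wheel is back on the shaft and held for you to tighten the screw, and the job was handed in at about 24 s. No verdict is reported, so what follows rests on my own last checks.

**What I did**
- **Flat:** I found the flat at about 2.18 rad from the panel side, pinched the shaft across it and turned it to face the panel. My estimate of the panel's direction is good to about 0.02 rad.
- **Wheel:** I gripped the hub with the jaws at right angles to the set screw, lifted it and turned it to match. I then lowered it over the shaft without any contact force.

**Last checks**
- **Forces:** sideways force is under 1 N and moments are near zero. The only vertical load is about 3 N, the wheel's weight.
- **Height:** the screw should be about 1 mm above the flat's middle. This is worked out from the gripper height and assumes the hub hasn't slipped in the fingers.
- **Alignment:** in the camera view the red ticks on the shaft and hub line up. The tool is level, and the wheel is clear of the machine and its bar.

**What disagreed or was not checked**
- **Early width readings:** my first squeezes, made lower down, read 14–15 mm, probably because the fingertips caught the round part of the shaft below the flat. Pinching higher gave 12.9 mm, which matches the flat.
- **Bore centring:** the shaft sits slightly to the back of the bore, within the 1 mm clearance.
- **Bystanders:** nothing else was touched on purpose, but I did not measure their positions again at the end.

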